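# Lock the centre screw of a cake-mould tray

### The arm

A 6-joint arm with a two-finger parallel gripper is mounted at the origin on the work surface. World frame = base frame: x ahead of the robot, y to its left, z up, the work surface at z = 0. Lengths are in m, angles in rad, forces in N, time in s.
With the tool pointing down it reaches from about 0.275 to 0.75 m from the base axis. Payload 10.2 kg.
Tool frame: the origin (TCP) lies on the mounting face of the last link; the fingertips stand 173 mm ahead of it and the grasp point (between the pads) lies 155 mm ahead of it; z points along the fingers, y is the line along which they close (so a half turn about z gives the same grasp; the last joint's range is limited). The gripper opens to 85 mm and grips with 20 to 120 N. Pads are 22 mm wide; open, the fingers measure 114 mm over their backs; the gripper's body (76 mm by 85 mm) begins 54 mm behind the grasp point. The pads swing forward as they close: fully open they stand 13 mm farther back than shut.
Start: joints at [0.945, 0.313, 1.498, -0, 1.331, -0.223], TCP at [0.206, 0.483, 0.405] pointing down, gripper open.
Joint ranges: [-2.94, 2.94], [-0.97, 2.17], [0.19, 2.56], [-1.23, 4.37], [0.02, 3.11], [-2.88, 2.88]. Speed limits (rad/s): [2.39, 2.39, 3.01, 3.14, 3.14, 3.14].

### API

Orientations are given as a unit quaternion [w, x, y, z].
In Python, from workcell import sense, camera, camera_model, finish_job gives the robot as it stands. The module is installed in compiled form; this text tells all that it offers.
- The arm moves only by the tool send_rows, never from a script. Its argument "moves" is a list of rows, each an object with "translation": the shift along the tool's x, y, z in mm, a list of three; "turn": the turn, a rotation vector about the tool's x, y, z in degrees, a list of three; "grip": the finger opening in mm, from 0 to 85.4. In form: [{"translation": [tx, ty, tz], "turn": [rx, ry, rz], "grip": grip}, ...]. A call has 1 to 20 rows; each row shifts and turns the commanded pose from where the row before left it, along the tool's axes as they then stand; what a row does not reach is not made up. A row lasts 1/10 s, in which the tool goes at most 50 mm and 8.59 degrees, less where a joint would pass 70% of its speed; a pose out of reach is approached as far as the arm can. A call with a gripper value outside its range is refused whole. The fingers move at their own pace and stop on an object; "squeeze" is the grip in N (left out, the last holds). Time passes only in rows, so rows that do not move let the fingers close. It gives the time, the measured TCP pose, the force, the opening and the grip force at its end, in the units of the state.
- sense(): the state, without advancing time (a new reading comes with each control period).
- camera(name): name is "side" or "top" or "wrist"; returns the picture (400x640x3 uint8, blue, green, red); there is no depth.
- camera_model(name): a dict with "fx", "fy", "cx", "cy" (pixels), "k1" (the pictures are not rectified: a ray, as slopes to the right and down, at radius r is drawn at 1 + k1 r^2 times it, then the intrinsics apply), "R" (3x3) and "t" (3): a world point X has camera coordinates R X + t; the wrist camera has in their place "hand_eye" (4x4, takes a point from camera to tool coordinates, whose origin is the TCP and whose axes are the flange's). Camera axes: x right, y down, z forward; pixel columns grow to the right and rows downward; lengths in m; the calibration is good to about 2 mm. A picture is of the moment at which its call begins: read the wrist's pose just before it. camera_model takes no time and is no camera call.
- finish_job(): hands the job in; it is judged then, once.
The state is a dict: "time": time; "qpos": joint angles; "qd": joint speeds; "effort": joint torques, N m; "eef_pos": TCP position; "ee_rot": TCP orientation; "force": force on the tool from outside, world axes, zero at the start; "moment": the same for the moment, N m; "width": opening from 0.0 (shut) to 1.0 (fully open); "grasp_force": force on a finger pad.
Only numpy, scipy, OpenCV 4.12 (cv2) and the standard library are available. Lean on these libraries where they do the work, as an engineer would, in place of code of your own. Each camera call takes 0.05 s, during which the arm holds its last target. There are 200 camera calls.

### The job

Take the orange flat driver out of its wooden block, feel its blade down into the slot of the big steel screw at the centre of the cake-mould tray and, keeping it seated with light pressure, turn the screw clockwise up to its stop, where the slot lines up with the two red marks, without forcing it. Then stand the driver upright in its block again and let go. Turn the screw only with the seated blade, never press or wrench on it with more than about 20 N, and leave everything else where it is.

Things in the scene. Friction and masses are not known exactly. Their poses are not given: they have to be found in the camera images.
- driver: Flat driver, 130 mm tall, stands blade-down in the block at the start. Origin: middle of the blade's lower edge; z along the shaft to the handle. Blade 18 mm wide (along x), 2.2 mm thick (along y), up to z = 14 mm; shaft 10 mm diameter to 56 mm; black collar 32 mm diameter, 56 to 62 mm; orange handle 26 x 26 mm square, flats square to x and y, 62 to 130 mm. About 0.12 kg.
- blade_tip (a point): The middle of the driver blade's lower edge (same point and axes as the driver's origin).
- block: Fixed dark wooden block 70 x 70 x 60 mm with a round through hole, 24 mm diameter, 3 mm chamfer, in the middle of its top; origin at the centre of its underside. With the driver stored, its collar rests on the block's top and the driver's origin is on the hole's axis, 4 mm above the table.
- socket (a point): Centre of the mouth of the hole in the wooden block, on its top face, 60 mm above the table; z up.
- tray: Fixed round aluminium cake-mould tray, 260 mm diameter, upper face 45 mm above the table; origin on the table under its centre, z up. In its centre a dark wooden hub, 58 mm diameter, top 60 mm above the table, bears the slotted screw and, either side of it, two red marks: the slot's direction at its stop, the tray's x axis turned 1.40 rad clockwise.
- hub (a point): Centre of the hub, on the tray's axis, 70 mm above the table: the level of the screw head's top face; axes as the tray's. The screw sits in an oversize hole, so its axis is off this point by up to 5 mm in x and in y, differently each time (not measured); it does not shift when worked.
- lock (a joint): Turn of the screw (rad), starts 0 to 0.35, grows clockwise from above; solid stop at 1.40 (slot in line with the red marks). The slot points along the tray's x axis turned clockwise by this value. Steel head 30 mm diameter; slot 3.2 mm wide, 4.5 mm deep, open at both ends. Friction 0.05 N m. Sprung head: yields down from 2 N at 2 N per mm to a hard stop at 2 mm, springs back up.
- jar: Small closed glass jar, 52 mm diameter, 72 mm tall, yellow cap; origin at the centre of its underside. Leave alone.
- mug: Aluminium mug, 80 mm diameter, 80 mm tall; origin at the centre of its underside. Leave alone.
- bowl: White bowl, 130 mm diameter, 55 mm tall; origin at the centre of its underside. Leave alone.
- plates: Stack of white plates, 180 mm diameter, 27 mm tall; origin at the centre of its underside. Leave alone.
- spatula: Spatula lying flat, 240 mm long; leave alone.
- spoon: Spoon lying flat, 170 mm long; leave alone.
- bottle: Amber bottle with red cap, 60 mm diameter, 190 mm tall; origin at the centre of its underside. Leave alone.
Not all that is in view belongs to the job. There is more than one size of the block; the job needs the middle-sized. There is more than one size of the driver; the job needs the middle-sized.

How it is judged:
On the way, in this order (a step that is already met when the one before it is completed fails the run):
1. the driver is lifted out of its block (z of blade_tip in the frame of socket above 0.004 m), for 0.1 s.
2. the blade is seated in the screw's slot, driver upright, screw not yet turned home (z of blade_tip in the frame of hub below -0.0032 m and horizontal distance between blade_tip and hub below 0.012 m and angle between driver's own z axis and vertical below 0.15 rad and value of joint lock below 1 rad), for 0.2 s.
3. the screw is turned clockwise to its stop with the blade still seated (value of joint lock above 1.26 rad and z of blade_tip in the frame of hub below -0.0028 m and horizontal distance between blade_tip and hub below 0.012 m), for 0.2 s.
At the end, for the whole second after the job is handed in: The screw stands within 0.14 rad of its stop (joint above 1.26 of 1.40); the driver stands in the hole of its block, collar down on the block (origin below 7 mm, within 7 mm of the hole's axis, within 0.1 rad of upright), released and at rest (value of joint lock above 1.26 rad and horizontal distance between driver and socket below 0.007 m and height (world z) of driver below 0.007 m and angle between driver's own z axis and vertical below 0.1 rad and linear speed of driver below 0.02 m/s); the robot touches nothing.
It fails at once if the driver and the screw press on each other with more than 20 N (contact force between driver and lock above 20 N).
It fails at once if the screw is turned without the blade seated in its slot ((velocity of joint lock above 0.4 rad/s or velocity of joint lock below -0.4 rad/s) and (z of blade_tip in the frame of hub above -0.0012 m or horizontal distance between blade_tip and hub above 0.015 m)).
It fails at once if a bystander is moved by more than 20 mm (distance of any of jar, mug, bowl, plates, spatula, spoon, bottle from where it was at the start of the episode above 0.02 m).
It also fails if it takes over 67 s, if anything falls off the work surface, if the arm or the gripper's body presses on something with over 40 N, if the wrist force passes 120 N, or if a joint passes its speed limit or range.

## Working session

There is one attempt and no reset: what is moved stays moved. The work goes in short steps, Python scripts to look and compute and a tool call to move; the robot and the scene stay as the last step left them, time stands still between calls to the robot, and variables do not carry over. Pictures are saved under pics/ and viewed, at most 13 in all, crops included, and the job is handed in when it is done.

Besides the shell and the picture viewer there is one more tool, called after "Request:" as name(argument=value, ...), one argument or row to a line, values as JSON. send_rows: Moves the arm, as the interface text tells. Its arguments: {"type":"object","properties":{"moves":{"type":"array"},"squeeze":{"type":"number"}},"required":["moves"]}

```bash
mkdir -p pics
python3 - <<'E'
from workcell import *
import cv2,numpy as np
s=sense();print({k:np.round(v,3).tolist() for k,v in s.items()})
for n in("top","side"):
    cv2.imwrite(f"pics/{n}0.png",camera(n)); m=camera_model(n);print(n,{k:np.round(v,3).tolist() for k,v in m.items()})
m=camera_model("wrist");print({k:np.round(v,3).tolist() for k,v in m.items()})
E
```

```text
{'time': 0.0, 'qpos': [0.945, 0.313, 1.498, 0.0, 1.331, -0.223], 'qd': [-0.001, 0.001, -0.001, -0.0, 0.001, 0.0], 'effort': [0.001, -41.227, -25.974, -0.0, 0.004, 0.0], 'eef_pos': [0.206, 0.483, 0.404], 'ee_rot': [-0.0, 0.2, 0.98, -0.001], 'force': [0.45, -0.835, -0.601], 'moment': [-0.001, -0.035, 0.021], 'grasp_force': 0.0, 'width': 0.999}
top {'fx': 475.506, 'fy': 475.506, 'cx': 317.374, 'cy': 188.17, 'k1': -0.097, 'R': [[-0.023, -1.0, -0.011], [-0.985, 0.025, -0.17], [0.17, 0.007, -0.985]], 't': [0.084, 0.56, 1.47]}
side {'fx': 451.175, 'fy': 451.175, 'cx': 327.724, 'cy': 198.023, 'k1': -0.065, 'R': [[0.828, -0.561, -0.011], [-0.298, -0.424, -0.855], [0.475, 0.711, -0.519]], 't': [-0.417, 0.23, 1.274]}
{'fx': 335.091, 'fy': 335.091, 'cx': 324.125, 'cy': 194.779, 'k1': 0.022, 'hand_eye': [[-0.0, -0.947, -0.321, 0.082], [1.0, 0.0, -0.001, 0.0], [0.001, -0.321, 0.947, 0.03], [0.0, 0.0, 0.0, 1.0]]}
```

View pics/top0.png

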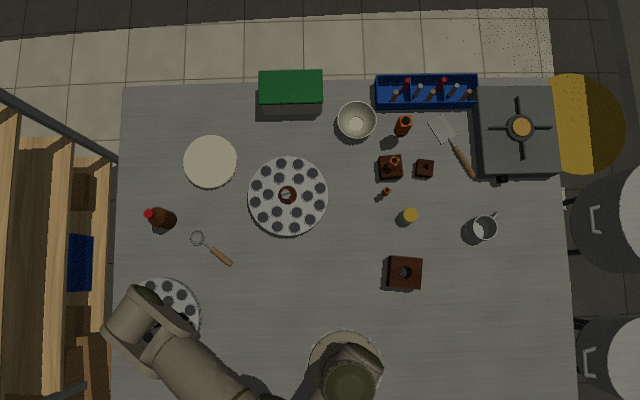

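View pics/side0.png

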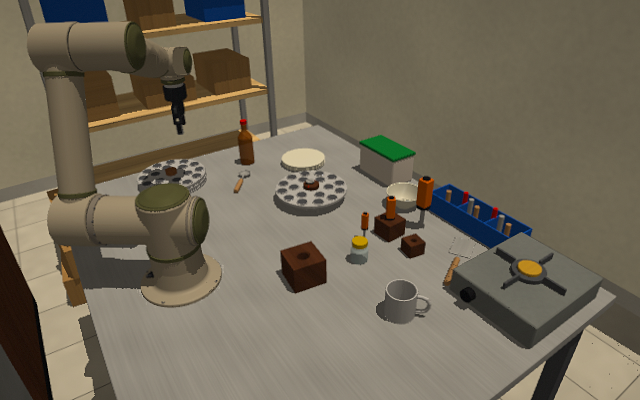

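Top view. Blocks: large at (405,273), small at (424,168) and middle at (390,167), which holds a driver. Drivers: large at (403,125), small at (387,191) and middle at (394,160), in the block. Trays: centre one at (287,195) and a partly hidden one at (165,310). I choose the middle driver and block, and will check the tray by its size.

```bash
cat > h.py <<'E'
from workcell import *
import cv2,numpy as np
from scipy.spatial.transform import Rotation as Rn
def cam(n,s=None):
    m=camera_model(n)
    if n=="wrist":
        s=s or sense(); q=s["ee_rot"]; T=np.eye(4); T[:3,:3]=Rn.from_quat([q[1],q[2],q[3],q[0]]).as_matrix(); T[:3,3]=s["eef_pos"]
        W=T@np.array(m["hand_eye"]); R=W[:3,:3].T; t=-R@W[:3,3]
    else: R=np.array(m["R"]);t=np.array(m["t"])
    K=np.array([[m["fx"],0,m["cx"]],[0,m["fy"],m["cy"]],[0,0,1.]])
    return K,np.array([m["k1"],0,0,0.]),R,t
def rays(c,uv):
    K,d,R,t=c
    p=cv2.undistortPoints(np.array(uv,float).reshape(-1,1,2),K,d).reshape(-1,2)
    D=np.c_[p,np.ones(len(p))]@R
    return -R.T@t,D
def plane(c,uv,z):
    o,D=rays(c,uv); return o+D*((z-o[2])/D[:,2])[:,None]
def proj(c,X):
    K,d,R,t=c
    return cv2.projectPoints(np.array(X,float).reshape(-1,1,3),cv2.Rodrigues(R)[0],t,K,d)[0].reshape(-1,2)
def grab(n):
    s=sense(); im=camera(n); return im,cam(n,s)
E
python3 - <<'E'
from h import *
im=cv2.imread("pics/top0.png");c=cam("top")
P=lambda uv,z:print(uv,z,np.round(plane(c,uv,z),3).tolist())
P([(287,195),(248,195),(328,195),(287,156),(287,237)],.045)
P([(287,195)],.07)
P([(165,310),(200,310),(165,278)],.045)
hsv=cv2.cvtColor(im,cv2.COLOR_BGR2HSV)
m=((hsv[...,0]<18)&(hsv[...,1]>130)&(hsv[...,2]>30)).astype(np.uint8)
n,l,st,ce=cv2.connectedComponentsWithStats(m)
for i in range(1,n):
    if st[i,4]>30: print(st[i],np.round(ce[i]),np.round(plane(c,[ce[i]],.06),3).tolist())
a=cv2.resize(im[95:215,360:460],None,fx=5,fy=5,interpolation=cv2.INTER_CUBIC)
cv2.imwrite("pics/c1.png",a)
E
```

```text
[(287, 195), (248, 195), (328, 195), (287, 156), (287, 237)] 0.045 [[0.542, 0.168, 0.045], [0.545, 0.293, 0.045], [0.539, 0.037, 0.045], [0.67, 0.166, 0.045], [0.408, 0.17, 0.045]]
[(287, 195)] 0.07 [[0.538, 0.166, 0.07]]
[(165, 310), (200, 310), (165, 278)] 0.045 [[0.187, 0.555, 0.045], [0.187, 0.444, 0.045], [0.287, 0.557, 0.045]]
[402  78   8  13  39] [406.  83.] [[0.904, -0.231, 0.06]]
[437  78   9  13  40] [441.  83.] [[0.903, -0.35, 0.06]]
[395 115  17  20 213] [403. 126.] [[0.759, -0.212, 0.06]]
[380 155  23  22 352] [391. 165.] [[0.628, -0.168, 0.06]]
[417 159  17  17 210] [425. 167.] [[0.619, -0.275, 0.06]]
[ 72 181  14  11  45] [ 77. 186.] [[0.588, 0.856, 0.06]]
[279 186  17  17 132] [288. 194.] [[0.542, 0.163, 0.06]]
[382 186   9  10  44] [386. 191.] [[0.545, -0.146, 0.06]]
[ 86 192   9  17  49] [ 91. 200.] [[0.538, 0.808, 0.06]]
[ 72 198  11  13  38] [ 78. 204.] [[0.528, 0.852, 0.06]]
[144 208  32  18 395] [159. 216.] [[0.481, 0.576, 0.06]]
[389 256  33  33 827] [405. 272.] [[0.289, -0.195, 0.06]]
[ 65 306  19  15  75] [ 74. 313.] [[0.18, 0.845, 0.06]]
[ 81 316   9  16  45] [ 86. 324.] [[0.147, 0.805, 0.06]]
[ 65 319  10   9  31] [ 70. 323.] [[0.148, 0.859, 0.06]]
[ 84 331   9  11  31] [ 87. 336.] [[0.108, 0.8, 0.06]]
[ 69 339  18  10  40] [ 79. 343.] [[0.087, 0.827, 0.06]]
[ 70 339  41  44 411] [ 90. 363.] [[0.026, 0.79, 0.06]]
[102 345   9  18  47] [107. 353.] [[0.057, 0.734, 0.06]]
[ 64 368  17  18  83] [ 73. 375.] [[-0.012, 0.846, 0.06]]
[ 90 378  17  22  77] [100. 388.] [[-0.049, 0.755, 0.06]]
[ 78 390  16  10  51] [ 86. 395.] [[-0.072, 0.801, 0.06]]
```

View pics/c1.png

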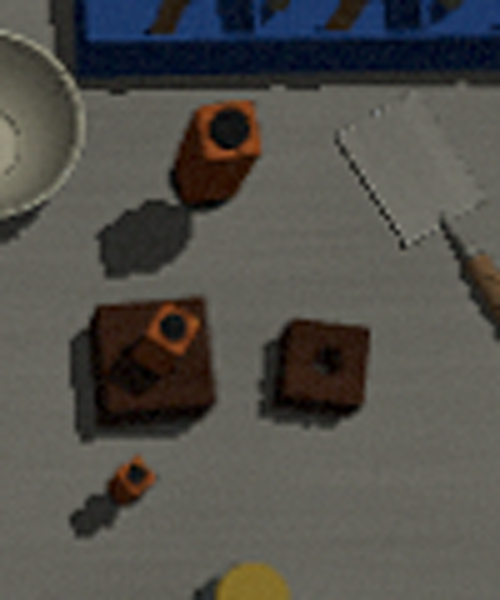

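Centre tray measures 260 mm, so it is the right one, with its hub at about (0.541, 0.166). The crop confirms the middle driver standing in the middle block, handle top at about (394.6,160.4). I'll look at the hub from close by first, on the way.

Request:
send_rows(
  moves=[
    {"translation":[-36,-13.4,4.2],"turn":[0,0,0],"grip":85},
    {"translation":[-36,-13.4,4.2],"turn":[0,0,0],"grip":85},
    {"translation":[-36,-13.4,4.2],"turn":[0,0,0],"grip":85},
    {"translation":[-36,-13.4,4.2],"turn":[0,0,0],"grip":85},
    {"translation":[-36,-13.4,4.2],"turn":[0,0,0],"grip":85},
    {"translation":[-36,-13.4,4.2],"turn":[0,0,0],"grip":85},
    {"translation":[-36,-13.4,4.2],"turn":[0,0,0],"grip":85},
    {"translation":[-36,-13.4,4.2],"turn":[0,0,0],"grip":85},
    {"translation":[-36,-13.4,4.2],"turn":[0,0,0],"grip":85},
    {"translation":[-36,-13.4,4.2],"turn":[0,0,0],"grip":85},
    {"translation":[-36,-13.4,4.2],"turn":[0,0,0],"grip":85},
    {"translation":[-36,-13.4,4.2],"turn":[0,0,0],"grip":85},
    {"translation":[0,0,0],"turn":[0,0,0],"grip":85},
    {"translation":[0,0,0],"turn":[0,0,0],"grip":85},
  ],
)

```text
time: 1.5
eef_pos: [0.5403, 0.1654, 0.3537]
ee_rot: [-0.001, 0.201, 0.98, -0.0]
force: [-0.6, -0.0, -0.5]
width: 0.994
grasp_force: 0.0
```

Run:
```python
from h import *
im,c=grab("wrist");s=sense();print(s["eef_pos"],s["qpos"],s["ee_rot"])
cv2.imwrite("pics/w1.png",im); np.save("w1s.npy",np.r_[s["eef_pos"],s["ee_rot"]])
uv=proj(c,[[.541,.166,.07]])[0];print(uv)
u,v=uv.astype(int);a=im[max(0,v-75):v+75,u-100:u+100];print(max(0,v-75),u-100)
cv2.imwrite("pics/w1c.png",cv2.resize(a,None,fx=4,fy=4,interpolation=cv2.INTER_CUBIC))
```

```text
[0.53984771 0.16602109 0.35401698] [ 9.09251567e-02  4.42002999e-01  1.44891094e+00  2.20607307e-04
  1.25167227e+00 -1.07723282e+00] [-5.05885142e-04  1.99995969e-01  9.79796588e-01 -4.28459815e-05]
[325.0955286  191.21367735]
116 225
```

View pics/w1c.png

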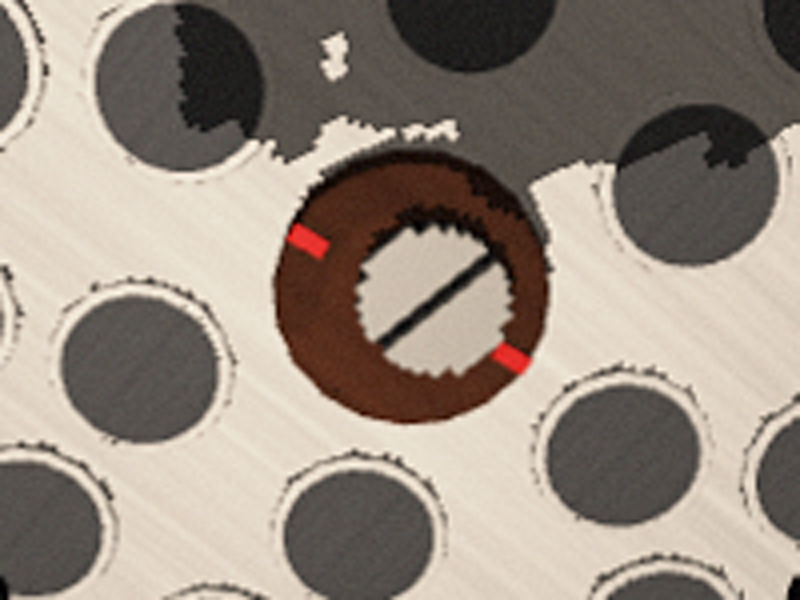

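The crop shows the hub at crop (412,290), the light screw head at about (437,300) with its slot from (380,345) to (492,258), and the red marks at (308,242) and (512,358). I'll measure these precisely.

Run:
```python
from h import *
im=cv2.imread("pics/w1.png");d=np.load("w1s.npy");c=cam("wrist",dict(eef_pos=d[:3],ee_rot=d[3:]))
off=np.array([225,116])
hsv=cv2.cvtColor(im,cv2.COLOR_BGR2HSV)
a=im[116:266,225:425].astype(int);h=hsv[116:266,225:425].astype(int)
yy,xx=np.mgrid[:150,:200]; near=np.hypot(xx-437/4,yy-300/4)<23
wood=((h[...,1]>90)).astype(np.uint8)
red=((h[...,1]>170)&(a[...,2]>160)).astype(np.uint8)
n,l,st,ce=cv2.connectedComponentsWithStats(red);ce=ce[1:][st[1:,4]>8];R=plane(c,ce+off,.06);print("red",ce*4,R.round(4).tolist())
v=R[1]-R[0];print("mark dir deg",np.degrees(np.arctan2(v[1],v[0])))
head=(near&(h[...,1]<70)&(a.sum(2)>300)).astype(np.uint8)
ct=max(cv2.findContours(cv2.morphologyEx(head,cv2.MORPH_CLOSE,np.ones((5,5))),0,1)[0],key=cv2.contourArea)
e=cv2.fitEllipse(ct);hp=cv2.convexHull(ct).reshape(-1,2);H=plane(c,hp+off,.07)
print("head ell*4",np.array(e[0])*4,e[1],"world",plane(c,[np.array(e[0])+off],.07))
(cx,cy),r=cv2.minEnclosingCircle((H[:,:2]*1000).astype(np.float32));print("encl",cx,cy,r)
slot=near&(a.sum(2)<200)&(np.hypot(xx-e[0][0],yy-e[0][1])<15)&(h[...,1]<90)
p=np.argwhere(slot)[:,::-1]
S=plane(c,p+off,.07)[:,:2];m=S.mean(0);u,s_,vt=np.linalg.svd(S-m);print("slot",len(p),m,np.degrees(np.arctan2(vt[0,1],vt[0,0])),s_)
# hub contour
w=((h[...,1]>90)&(np.hypot(xx-103,yy-72)<45)).astype(np.uint8)
w=cv2.morphologyEx(w,cv2.MORPH_OPEN,np.ones((3,3)))
hc=max(cv2.findContours(w,0,1)[0],key=cv2.contourArea);E=cv2.fitEllipse(cv2.convexHull(hc));print("hub",np.array(E[0])*4,E[1],plane(c,[np.array(E[0])+off],.06))
# driver from top+side
ct_=cam("top");print("driver top z.134",plane(ct_,[(394.6,160.4)],.134))
o,D=rays(ct_,[(394.6,160.4)]);
```

```text
red [[306.66666667 239.37777778]
 [509.12820513 356.20512821]] [[0.5241, 0.1529, 0.06], [0.564, 0.1816, 0.06]]
mark dir deg 35.74118635167977
head ell*4 [431.85443115 298.93353271] (35.61421585083008, 37.82638931274414) world [[0.54282891 0.17254452 0.07      ]]
encl 543.1787109375 172.09927368164062 15.998427391052246
slot 75 [0.54298143 0.17312624] -72.89750912083696 [0.05963166 0.00548469]
hub [410.00131226 285.94308472] (68.1240463256836, 68.54472351074219) [[0.54154688 0.16844843 0.06      ]]
driver top z.134 [[ 0.62661054 -0.16746776  0.134     ]]
```

Request:
send_rows(
  moves=[
    {"translation":[-21,-27.2,-4.6],"turn":[0,0,0],"grip":85},
    {"translation":[-21,-27.2,-4.6],"turn":[0,0,0],"grip":85},
    {"translation":[-21,-27.2,-4.6],"turn":[0,0,0],"grip":85},
    {"translation":[-21,-27.2,-4.6],"turn":[0,0,0],"grip":85},
    {"translation":[-21,-27.2,-4.6],"turn":[0,0,0],"grip":85},
    {"translation":[-21,-27.2,-4.6],"turn":[0,0,0],"grip":85},
    {"translation":[-21,-27.2,-4.6],"turn":[0,0,0],"grip":85},
    {"translation":[-21,-27.2,-4.6],"turn":[0,0,0],"grip":85},
    {"translation":[-21,-27.2,-4.6],"turn":[0,0,0],"grip":85},
    {"translation":[-21,-27.2,-4.6],"turn":[0,0,0],"grip":85},
    {"translation":[0,0,0],"turn":[0,0,0],"grip":85},
    {"translation":[0,0,0],"turn":[0,0,0],"grip":85},
  ],
)

```text
time: 2.75
eef_pos: [0.6267, -0.1659, 0.4002]
ee_rot: [-0.0, 0.2, 0.98, 0.0]
force: [-0.0, -0.1, -0.0]
width: 0.992
grasp_force: 0.0
```

Run:
```python
from h import *
im,c=grab("wrist");s=sense();print(s["eef_pos"],s["qpos"])
cv2.imwrite("pics/w2.png",im); np.save("w2s.npy",np.r_[s["eef_pos"],s["ee_rot"]])
uv=proj(c,[[.627,-.167,.134]])[0];print(uv)
u,v=uv.astype(int);v0=max(0,v-75);a=im[v0:v0+150,u-100:u+100];print(u-100,v0)
cv2.imwrite("pics/w2c.png",cv2.resize(a,None,fx=4,fy=4,interpolation=cv2.INTER_CUBIC))
```

```text
[ 0.62670689 -0.16532803  0.40032721] [-4.38385545e-01  5.97094597e-01  1.08275493e+00  3.57814468e-04
  1.46222722e+00 -1.60782957e+00]
[322.5239309  198.54138049]
222 123
```

View pics/w2c.png

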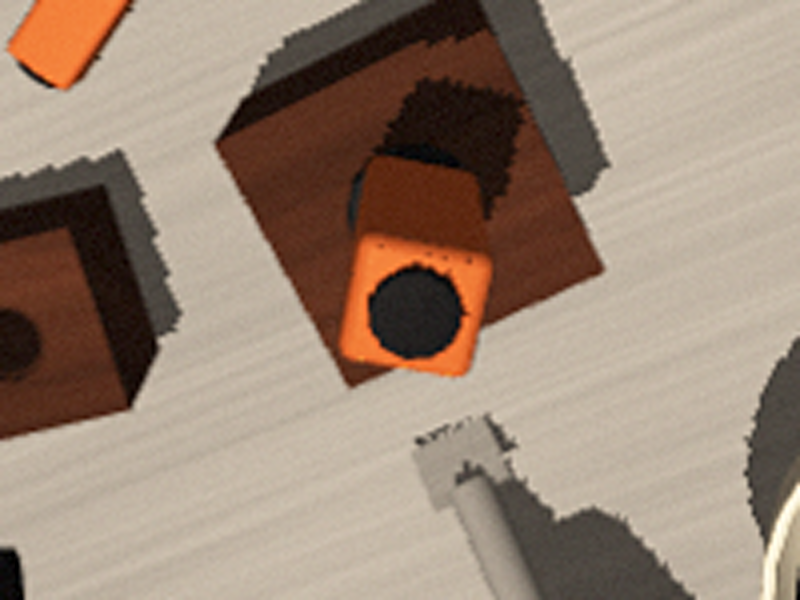

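Handle top at crop (417,305), with corners at about (362,235), (493,256), (463,376) and (342,358). The large driver's shaft foot is at (465,460).

Run:
```python
from h import *
im=cv2.imread("pics/w2.png");d=np.load("w2s.npy");c=cam("wrist",dict(eef_pos=d[:3],ee_rot=d[3:]))
off=np.array([222,123])
hsv=cv2.cvtColor(im,cv2.COLOR_BGR2HSV);h=hsv[123:273,222:422].astype(int)
m=((h[...,1]>150)&(h[...,2]>170)).astype(np.uint8)
cts=[k for k in cv2.findContours(m,0,1)[0] if cv2.pointPolygonTest(cv2.convexHull(k),(104.,76.),False)>0]
k=max(cts,key=cv2.contourArea).reshape(-1,2)
W=plane(c,k+off,.134)[:,:2]*1000
r=cv2.minAreaRect(W.astype(np.float32));print("handle top",r)
T=plane(c,[np.array([417,310])/4+off],.134);print(T)
print("block top corners",plane(c,np.array([[217,143],[350,386],[604,270],[487,28]])/4+off,.06).round(4).tolist())
print("big driver foot",plane(c,[np.array([460,470])/4+off],0.))
t=cam("top");print("big driver top",[ (z,plane(t,[(406,120.5)],z).round(3).tolist()) for z in (.15,.18,.2)])
print("small drv top",plane(t,[(387,189.5)],.09),"small block",plane(t,[(425,167)],.04))
```

```text
handle top ((628.5608520507812, -164.90756225585938), (24.85503578186035, 24.414352416992188), 56.10551071166992)
[[ 0.62954774 -0.16445472  0.134     ]]
block top corners [[0.5971, -0.2015, 0.06], [0.6662, -0.1977, 0.06], [0.6623, -0.1285, 0.06], [0.5971, -0.1329, 0.06]]
big driver foot [[ 0.72694046 -0.19052705  0.        ]]
big driver top [(0.15, [[0.747, -0.207, 0.15]]), (0.18, [[0.738, -0.201, 0.18]]), (0.2, [[0.731, -0.197, 0.2]])]
small drv top [[ 0.54469647 -0.14611641  0.09      ]] small block [[ 0.6238935  -0.28054179  0.04      ]]
```

Request:
send_rows(
  moves=[
    {"translation":[0,0,0],"turn":[0,0,5.4],"grip":65},
    {"translation":[0,0,0],"turn":[0,0,5.4],"grip":65},
    {"translation":[-1.7,1.5,20],"turn":[0,0,0],"grip":65},
    {"translation":[0,0,30],"turn":[0,0,0],"grip":65},
    {"translation":[0,0,30],"turn":[0,0,0],"grip":65},
    {"translation":[0,0,30],"turn":[0,0,0],"grip":65},
    {"translation":[0,0,20],"turn":[0,0,0],"grip":65},
    {"translation":[0,0,10],"turn":[0,0,0],"grip":65},
    {"translation":[0,0,0],"turn":[0,0,0],"grip":65},
    {"translation":[0,0,0],"turn":[0,0,0],"grip":65},
  ],
)

```text
time: 3.8
eef_pos: [0.6293, -0.1659, 0.2616]
ee_rot: [0.001, 0.291, 0.957, -0.0]
force: [0.5, 0.7, 0.7]
width: 0.762
grasp_force: 0.0
```

Request:
send_rows(
  moves=[
    {"translation":[0,0,0],"turn":[0,0,0],"grip":15},
    {"translation":[0,0,0],"turn":[0,0,0],"grip":15},
    {"translation":[0,0,0],"turn":[0,0,0],"grip":15},
    {"translation":[0,0,0],"turn":[0,0,0],"grip":15},
    {"translation":[0,0,0],"turn":[0,0,0],"grip":15},
    {"translation":[0,0,0],"turn":[0,0,0],"grip":15},
    {"translation":[0,0,0],"turn":[0,0,0],"grip":15},
    {"translation":[0,0,0],"turn":[0,0,0],"grip":15},
  ],
  squeeze=50,
)

```text
time: 4.6
eef_pos: [0.6291, -0.1666, 0.2611]
ee_rot: [0.001, 0.291, 0.957, -0.0]
force: [-1.9, 0.0, 6.7]
width: 0.295
grasp_force: 49.4
```

Request:
send_rows(
  moves=[
    {"translation":[0,0,-5],"turn":[0,0,0],"grip":15},
    {"translation":[0,0,-15],"turn":[0,0,0],"grip":15},
    {"translation":[0,0,-25],"turn":[0,0,0],"grip":15},
    {"translation":[0,0,-25],"turn":[0,0,0],"grip":15},
    {"translation":[0,0,-25],"turn":[0,0,0],"grip":15},
    {"translation":[0,0,-25],"turn":[0,0,0],"grip":15},
    {"translation":[0,0,0],"turn":[0,0,0],"grip":15},
    {"translation":[0,0,0],"turn":[0,0,0],"grip":15},
  ],
)

```text
time: 5.4
eef_pos: [0.6289, -0.1665, 0.3804]
ee_rot: [0.0, 0.291, 0.957, -0.0]
force: [-1.2, -0.3, -1.8]
width: 0.296
grasp_force: 49.1
```

Run:
```python
from h import *
im,c=grab("wrist");s=sense();print(s["eef_pos"],s["qpos"],s["force"],s["grasp_force"])
cv2.imwrite("pics/w3.png",im); 
q=s["ee_rot"];R=Rn.from_quat([q[1],q[2],q[3],q[0]]).as_matrix()
tip=s["eef_pos"]+R@[0,0,.2571]; uv=proj(c,[tip,s["eef_pos"]+R@[0,0,.127]]);print(tip,uv)
si,cs=grab("side"); us=proj(cs,[tip])[0].astype(int); print("side",us)
a=si[us[1]-75:us[1]+45,us[0]-60:us[0]+60]; b=im[:,160:480]
b=im
canvas=np.zeros((400,800,3),np.uint8); canvas[:,:400]=im[:,120:520]; canvas[:400,400:]=cv2.resize(a,(400,400),interpolation=cv2.INTER_CUBIC)
cv2.imwrite("pics/w3c.png",canvas); cv2.imwrite("pics/s3.png",si)
```

```text
[ 0.62888142 -0.16648627  0.37934486] [-4.38535874e-01  6.14787409e-01  1.10762908e+00 -4.04869148e-06
  1.42081871e+00 -1.41804015e+00] [ 0.18782502 -0.55617803 -1.10646148] 49.124969244003296
[ 0.62849864 -0.16630789  0.12224521] [[323.63323047 200.65780212]
 [322.92206426 325.24607167]]
side [390 200]
```

View pics/w3c.png

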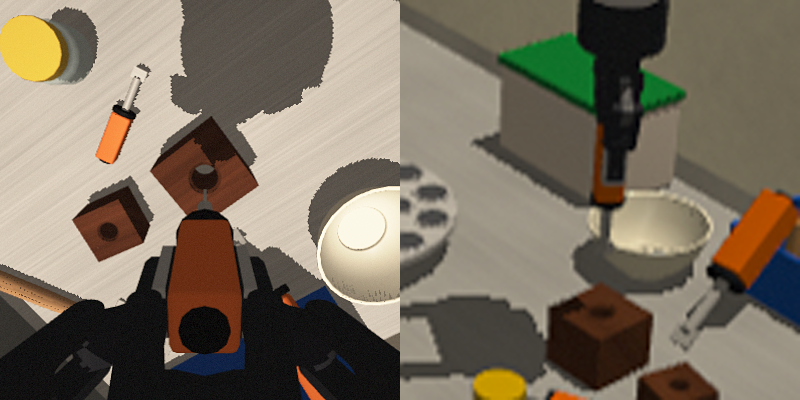

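The driver is held upright, with its tip at wrist crop (204,190), above the now free hole at (204,175). I'll zoom in on the blade.

Run:
```python
from h import *
a=cv2.resize(cv2.imread("pics/w3.png")[165:235,284:364],(400,350),interpolation=cv2.INTER_CUBIC)
b=cv2.resize(cv2.imread("pics/s3.png")[175:225,365:415],(400,350),interpolation=cv2.INTER_CUBIC)
cv2.imwrite("pics/w3z.png",np.clip(np.hstack([a,b])*1.6,0,255).astype(np.uint8))
```

```text
(no output)
```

View pics/w3z.png

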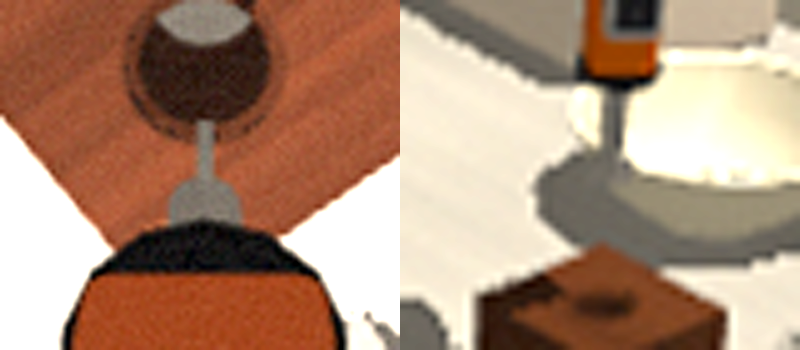

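The blade is edge-on in the wrist view: a thin strip along the image vertical at px (325,189). So its width lies along tool x and its yaw is about 146°. I'll hover over the screw with the blade turned to the slot direction (107°).

Request:
send_rows(
  moves=[
    {"translation":[21.7,19.5,2.2],"turn":[0,0,0],"grip":15},
    {"translation":[21.7,19.5,2.2],"turn":[0,0,0],"grip":15},
    {"translation":[21.7,19.5,2.2],"turn":[0,0,0],"grip":15},
    {"translation":[21.7,19.5,2.2],"turn":[0,0,0],"grip":15},
    {"translation":[21.7,19.5,2.2],"turn":[0,0,0],"grip":15},
    {"translation":[21.7,19.5,2.2],"turn":[0,0,0],"grip":15},
    {"translation":[21.7,19.5,2.2],"turn":[0,0,0],"grip":15},
    {"translation":[21.7,19.5,2.2],"turn":[0,0,0],"grip":15},
    {"translation":[21.7,19.5,2.2],"turn":[0,0,0],"grip":15},
    {"translation":[21.7,19.5,2.2],"turn":[0,0,0],"grip":15},
    {"translation":[21.7,19.5,2.2],"turn":[0,0,0],"grip":15},
    {"translation":[21.7,19.5,2.2],"turn":[0,0,0],"grip":15},
    {"translation":[0,0,0],"turn":[0,0,7.8],"grip":15},
    {"translation":[0,0,0],"turn":[0,0,7.8],"grip":15},
    {"translation":[0,0,0],"turn":[0,0,7.8],"grip":15},
    {"translation":[0,0,0],"turn":[0,0,7.8],"grip":15},
    {"translation":[0,0,0],"turn":[0,0,7.8],"grip":15},
    {"translation":[0,0,0],"turn":[0,0,0],"grip":15},
    {"translation":[0,0,0],"turn":[0,0,0],"grip":15},
  ],
)

```text
time: 7.4
eef_pos: [0.5432, 0.1729, 0.3532]
ee_rot: [-0.0, 0.593, 0.806, -0.0]
force: [-0.2, -0.9, -0.2]
width: 0.3
grasp_force: 49.3
```

```bash
cat >> h.py <<'E'
def shot(name,crop):
    s=sense(); im=camera("wrist"); c=cam("wrist",s); cv2.imwrite(f"pics/{name}.png",im); np.save(f"{name}.npy",np.r_[s["eef_pos"],s["ee_rot"]])
    x0,y0,x1,y1=crop; a=cv2.resize(im[y0:y1,x0:x1],None,fx=6,fy=6,interpolation=cv2.INTER_CUBIC)
    cv2.imwrite(f"pics/{name}z.png",np.clip(a*1.3,0,255).astype(np.uint8))
    print(s["eef_pos"].round(4),s["qpos"].round(3),s["ee_rot"].round(3),s["force"].round(2),s["moment"].round(3),round(s["width"],3)); return im,c,s
E
python3 - <<'E'
from h import *
im,c,s=shot("w4",(265,135,385,235))
print(proj(c,[[.5429,.1725,.07]]))
E
```

```text
[0.5432 0.1729 0.3532] [ 0.103  0.454  1.433 -0.     1.256 -0.2  ] [-0.     0.593  0.806 -0.   ] [-0.15 -0.91 -0.17] [ 0.002 -0.075 -0.013] 0.3
[[323.53064879 191.24424991]]
```

View pics/w4z.png

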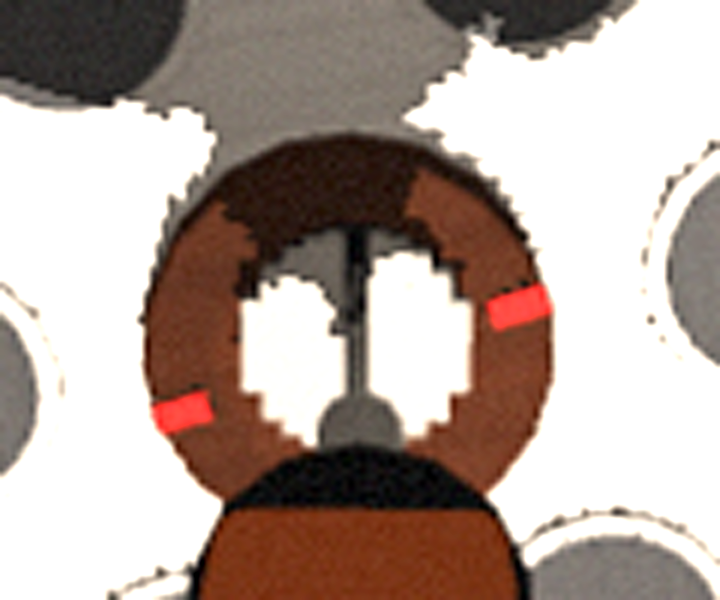

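Slot (dark) at zoom column about 355 and blade about 357, both vertical; red marks at (183,411) and (520,306). They are nearly aligned, so I'll measure to sub-pixel.

Run:
```python
from h import *
im=cv2.imread("pics/w4.png").astype(float);d=np.load("w4.npy");c=cam("wrist",dict(eef_pos=d[:3],ee_rot=d[3:]))
q=d[3:];R=Rn.from_quat([q[1],q[2],q[3],q[0]]).as_matrix()
for x in(-.009,0,.009): print(x,proj(c,[d[:3]+R@[x,0,.2571]]))
g=im.sum(2)/3
for r in list(range(174,204,2)): print(r,g[r,316:334].astype(int))
```

```text
-0.009 [[323.50923069 213.68783815]]
0 [[323.49960121 202.09391875]]
0.009 [[323.48970482 190.22021639]]
174 [45 46 51 64 70 63 37  3  8 12 42 69 69 54 40 42 42 27]
176 [76 78 79 76 80 70 46  2 10 12 48 76 70 70 65 64 62 61]
178 [ 73  79  75  78  78  72  45   8   6  11  43 140 208 198 207 224 220 213]
180 [ 74  71  74  76  75  70  40  16  40  31  34 151 220 216 216 216 216 213]
182 [199 167  62  72  73  71  47  28  41  32 148 224 216 213 214 217 207 197]
184 [216 218 185  61  70  69  55  39  31  25 145 223 218 217 216 215 219 215]
186 [213 214 217 216 166  65  43  30  26  17 145 223 215 217 214 213 216 216]
188 [215 214 215 196 110  67  46  22  33  49 155 223 216 215 212 214 214 215]
190 [212 213 214 177  58  61  50  51  71  59 145 221 215 215 215 216 214 215]
192 [212 212 214 215 218 206 134  43  59  56 144 222 217 214 216 216 213 215]
194 [212 210 211 213 214 202 139  43  62  59 146 222 216 212 213 215 216 213]
196 [213 212 212 211 214 208 140  51  63  66 147 222 214 213 212 213 214 215]
198 [213 209 213 214 216 206 140  45  72  64 151 221 214 212 213 213 213 211]
200 [206 212 214 216 218 203 126  58  75  74 108 172 209 219 215 212 212 214]
202 [209 215 209 164  76  58  61  64  61  64  66  67  67  85 162 221 216 213]
```

Request:
send_rows(
  moves=[
    {"translation":[0,-0.4,10],"turn":[0,0,0],"grip":15},
    {"translation":[0,0,8],"turn":[0,0,0],"grip":15},
    {"translation":[0,0,4],"turn":[0,0,0],"grip":15},
    {"translation":[0,0,0],"turn":[0,0,0],"grip":15},
    {"translation":[0,0,0],"turn":[0,0,0],"grip":15},
  ],
)

```text
time: 7.95
eef_pos: [0.5429, 0.1728, 0.3319]
ee_rot: [0.0, 0.594, 0.805, 0.0]
force: [-0.3, 0.1, -1.1]
width: 0.296
grasp_force: 49.3
```

Request:
send_rows(
  moves=[
    {"translation":[0,0,2],"turn":[0,0,0],"grip":15},
    {"translation":[0,0,2],"turn":[0,0,0],"grip":15},
    {"translation":[0,0,1.5],"turn":[0,0,0],"grip":15},
    {"translation":[0,0,0],"turn":[0,0,0],"grip":15},
    {"translation":[0,0,0],"turn":[0,0,0],"grip":15},
  ],
)

```text
time: 8.45
eef_pos: [0.5429, 0.1728, 0.3264]
ee_rot: [-0.0, 0.594, 0.804, -0.0]
force: [-0.7, 0.2, -1.2]
width: 0.295
grasp_force: 49.3
```

Request:
send_rows(
  moves=[
    {"translation":[0,0,1],"turn":[0,0,0],"grip":15},
    {"translation":[0,0,1],"turn":[0,0,0],"grip":15},
    {"translation":[0,0,0],"turn":[0,0,0],"grip":15},
    {"translation":[0,0,0],"turn":[0,0,0],"grip":15},
  ],
)

```text
time: 8.85
eef_pos: [0.5429, 0.1728, 0.3244]
ee_rot: [-0.0, 0.594, 0.804, -0.0]
force: [-0.3, -0.2, -0.7]
width: 0.302
grasp_force: 49.3
```

Request:
send_rows(
  moves=[
    {"translation":[0,0,1],"turn":[0,0,0],"grip":15},
    {"translation":[0,0,0.8],"turn":[0,0,0],"grip":15},
    {"translation":[0,0,0],"turn":[0,0,0],"grip":15},
    {"translation":[0,0,0],"turn":[0,0,0],"grip":15},
  ],
)

```text
time: 9.25
eef_pos: [0.5429, 0.1728, 0.3226]
ee_rot: [-0.0, 0.594, 0.804, -0.0]
force: [-0.8, -0.8, -1.5]
width: 0.295
grasp_force: 49.4
```

Request:
send_rows(
  moves=[
    {"translation":[0,0,0.5],"turn":[0,0,0],"grip":15},
    {"translation":[0,0,0],"turn":[0,0,0],"grip":15},
    {"translation":[0,0,0],"turn":[0,0,0],"grip":15},
  ],
)

```text
time: 9.55
eef_pos: [0.5429, 0.1728, 0.3222]
ee_rot: [0.0, 0.594, 0.805, 0.0]
force: [-0.7, -0.2, 1.2]
width: 0.297
grasp_force: 49.6
```

Request:
send_rows(
  moves=[
    {"translation":[0,0,0.5],"turn":[0,0,0],"grip":15},
    {"translation":[0,0,0.4],"turn":[0,0,0],"grip":15},
    {"translation":[0,0,0],"turn":[0,0,0],"grip":15},
    {"translation":[0,0,0],"turn":[0,0,0],"grip":15},
  ],
)

```text
time: 9.95
eef_pos: [0.5429, 0.1728, 0.3213]
ee_rot: [0.0, 0.594, 0.804, 0.0]
force: [-2.0, -0.9, 2.8]
width: 0.294
grasp_force: 49.8
```

Run:
```python
from h import *
im,c,s=shot("w5",(265,135,385,235))
```

```text
[0.5429 0.1728 0.3213] [ 0.103  0.485  1.474 -0.     1.183 -0.196] [0.    0.594 0.804 0.   ] [-1.96 -0.91  2.77] [-0.107  0.415  0.008] 0.294
```

View pics/w5z.png

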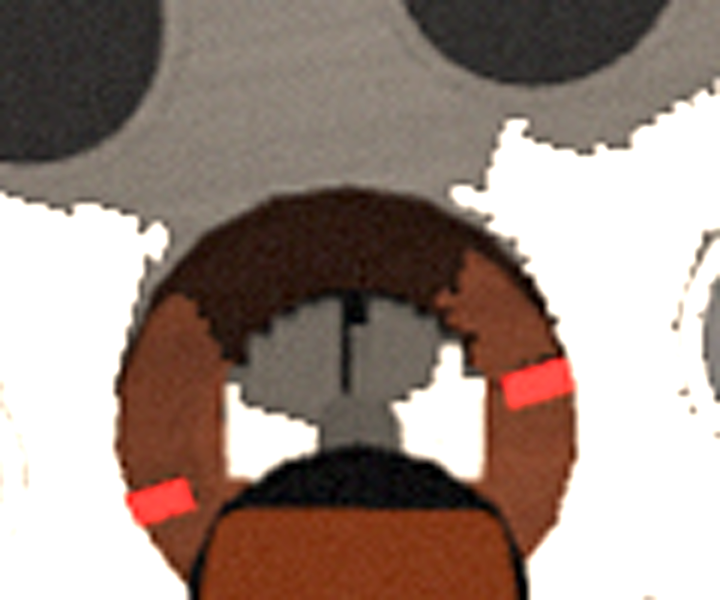

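Seated: the slot is dark from (352,295) to (345,395) and the blade has gone in behind it, with axial force about 3–4 N. Turning clockwise in small portions.

Request:
send_rows(
  moves=[
    {"translation":[0,0,0],"turn":[0,0,2.5],"grip":15},
    {"translation":[0,0,0],"turn":[0,0,2.5],"grip":15},
    {"translation":[0,0,0],"turn":[0,0,2.5],"grip":15},
    {"translation":[0,0,0],"turn":[0,0,2.5],"grip":15},
    {"translation":[0,0,0],"turn":[0,0,0],"grip":15},
  ],
)

```text
time: 10.5
eef_pos: [0.5428, 0.1728, 0.3212]
ee_rot: [-0.0, 0.662, 0.75, -0.0]
force: [-2.9, -1.1, 2.6]
width: 0.301
grasp_force: 49.8
```

Request:
send_rows(
  moves=[
    {"translation":[0,0,0],"turn":[0,0,3],"grip":15},
    {"translation":[0,0,0],"turn":[0,0,3],"grip":15},
    {"translation":[0,0,0],"turn":[0,0,3],"grip":15},
    {"translation":[0,0,0],"turn":[0,0,3],"grip":15},
    {"translation":[0,0,0],"turn":[0,0,3],"grip":15},
    {"translation":[0,0,0],"turn":[0,0,0],"grip":15},
  ],
)

```text
time: 11.1
eef_pos: [0.5428, 0.1728, 0.3212]
ee_rot: [-0.0, 0.754, 0.657, -0.0]
force: [-2.3, -0.7, 3.5]
width: 0.295
grasp_force: 49.8
```

Run:
```python
from h import *
s=sense();print(s["eef_pos"],s["force"],s["moment"])
```

```text
[0.54284047 0.17282247 0.32119595] [-2.28006057 -0.69842477  3.53760468] [0.05782464 0.56803713 0.05835806]
```

Request:
send_rows(
  moves=[
    {"translation":[0,0,0],"turn":[0,0,3.5],"grip":15},
    {"translation":[0,0,0],"turn":[0,0,3.5],"grip":15},
    {"translation":[0,0,0],"turn":[0,0,3.5],"grip":15},
    {"translation":[0,0,0],"turn":[0,0,3.5],"grip":15},
    {"translation":[0,0,0],"turn":[0,0,3.5],"grip":15},
    {"translation":[0,0,0],"turn":[0,0,3.5],"grip":15},
    {"translation":[0,0,0],"turn":[0,0,3.5],"grip":15},
    {"translation":[0,0,0],"turn":[0,0,3.5],"grip":15},
    {"translation":[0,0,0],"turn":[0,0,3.5],"grip":15},
    {"translation":[0,0,0],"turn":[0,0,3.5],"grip":15},
    {"translation":[0,0,0],"turn":[0,0,0],"grip":15},
  ],
)

```text
time: 12.2
eef_pos: [0.543, 0.1728, 0.3213]
ee_rot: [0.0, 0.916, 0.4, 0.0]
force: [-1.0, 0.7, 2.1]
width: 0.298
grasp_force: 49.8
```

Run:
```python
from h import *
s=sense();q=s["ee_rot"];print(s["eef_pos"],s["force"],s["moment"],2*np.degrees(np.arctan2(q[2],q[1]))-90,s["qpos"])
```

```text
[0.54302565 0.17278337 0.32134928] [-0.99503546  0.6917985   2.11227834] [0.04312112 0.16135678 0.06598305] -42.79826768199343 [1.02511863e-01 4.84758424e-01 1.47373693e+00 9.46859729e-05
 1.18215220e+00 8.49446710e-01]
```

Now the last 11.5° in 1.5° portions, watching the torque.

Request:
send_rows(
  moves=[
    {"translation":[0,0,0],"turn":[0,0,2],"grip":15},
    {"translation":[0,0,0],"turn":[0,0,2],"grip":15},
    {"translation":[0,0,0],"turn":[0,0,2],"grip":15},
    {"translation":[0,0,0],"turn":[0,0,1.5],"grip":15},
    {"translation":[0,0,0],"turn":[0,0,1.5],"grip":15},
    {"translation":[0,0,0],"turn":[0,0,0],"grip":15},
    {"translation":[0,0,0],"turn":[0,0,0],"grip":15},
  ],
)

```text
time: 12.9
eef_pos: [0.543, 0.1727, 0.3213]
ee_rot: [0.0, 0.945, 0.327, 0.0]
force: [1.5, 0.0, 2.6]
width: 0.302
grasp_force: 49.7
```

Run:
```python
from h import *
im,c,s=shot("w6",(265,135,385,235));print(s["moment"])
```

```text
[0.543  0.1727 0.3213] [ 0.102  0.485  1.474 -0.     1.182  1.007] [0.    0.945 0.327 0.   ] [1.53 0.01 2.58] [-0.013 -0.296  0.008] 0.302
[-0.01296145 -0.29611277  0.00766504]
```

View pics/w6z.png

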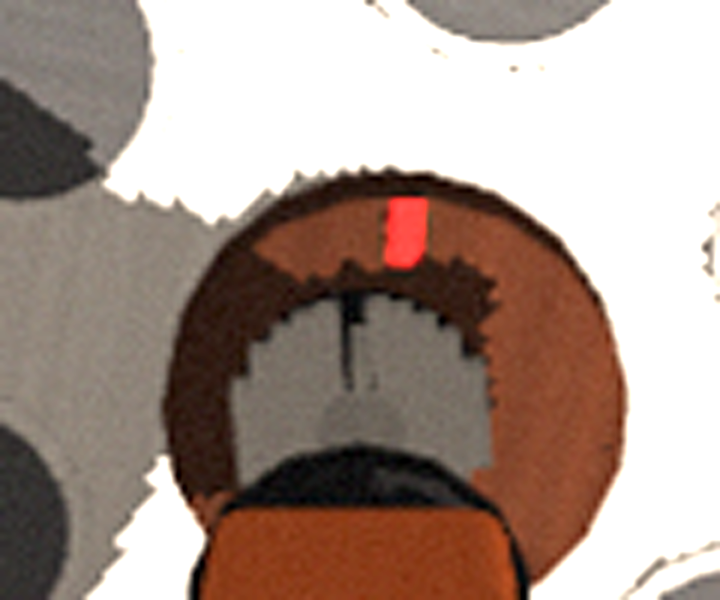

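The slot now runs nearly parallel to the red mark at (405,232). I'll add a few more degrees, gently.

Request:
send_rows(
  moves=[
    {"translation":[0,0,0],"turn":[0,0,1],"grip":15},
    {"translation":[0,0,0],"turn":[0,0,1],"grip":15},
    {"translation":[0,0,0],"turn":[0,0,0],"grip":15},
  ],
)

```text
time: 13.25
eef_pos: [0.543, 0.1727, 0.3213]
ee_rot: [0.0, 0.951, 0.31, 0.0]
force: [1.4, -0.1, 3.7]
width: 0.297
grasp_force: 49.7
```

Run:
```python
from h import *
s=sense();print(s["eef_pos"],s["force"],s["moment"])
```

```text
[0.54299134 0.17273354 0.32129929] [ 1.41856694 -0.09622357  3.65265962] [-0.04256335 -0.55881011  0.02968013]
```

Request:
send_rows(
  moves=[
    {"translation":[0,0,0],"turn":[0,0,1],"grip":15},
    {"translation":[0,0,0],"turn":[0,0,0],"grip":15},
    {"translation":[0,0,0],"turn":[0,0,0],"grip":15},
  ],
)

```text
time: 13.55
eef_pos: [0.543, 0.1727, 0.3213]
ee_rot: [0.0, 0.953, 0.302, 0.0]
force: [2.6, -0.3, 3.0]
width: 0.294
grasp_force: 49.7
```

Run:
```python
from h import *
s=sense();print(s["eef_pos"],s["force"],s["moment"])
```

```text
[0.54297506 0.17274585 0.32129771] [ 2.64535791 -0.287431    2.9923628 ] [-0.08808444 -0.67053264  0.07337322]
```

Request:
send_rows(
  moves=[
    {"translation":[0,0,0],"turn":[0,0,1],"grip":15},
    {"translation":[0,0,0],"turn":[0,0,0],"grip":15},
    {"translation":[0,0,0],"turn":[0,0,0],"grip":15},
  ],
)

```text
time: 13.85
eef_pos: [0.543, 0.1727, 0.3212]
ee_rot: [0.0, 0.956, 0.293, 0.0]
force: [3.2, -0.4, 2.4]
width: 0.301
grasp_force: 49.7
```

Run:
```python
from h import *
s=sense();print(s["eef_pos"],s["force"],s["moment"])
im,c,s=shot("w7",(265,135,385,235))
off=0
hsv=cv2.cvtColor(im,cv2.COLOR_BGR2HSV).astype(int)
g=im.sum(2)/3
sl=np.argwhere((g[180:202,310:340]<25))[:,::-1]+[310,180]
S=plane(c,sl,.069)[:,:2];m=S.mean(0);v=np.linalg.svd(S-m)[2][0];print("slot",len(sl),m,np.degrees(np.arctan2(v[1],v[0]))%180)
r=((hsv[...,1]>170)&(im[...,2]>160)&(hsv[...,0]<6)).astype(np.uint8);r[:150]=0;r[190:]=0;r[:,:300]=0;r[:,360:]=0
p=np.argwhere(r)[:,::-1];S=plane(c,p,.06)[:,:2];m=S.mean(0);v=np.linalg.svd(S-m)[2][0];print("mark",len(p),m,np.degrees(np.arctan2(v[1],v[0]))%180)
```

```text
[0.54295796 0.17273706 0.32124837] [ 3.23492342 -0.38235702  2.41323898] [-0.12501009 -0.75023309  0.08394697]
[0.543  0.1727 0.3212] [ 0.102  0.485  1.474 -0.     1.182  1.078] [0.    0.956 0.293 0.   ] [ 3.23 -0.38  2.41] [-0.125 -0.75   0.084] 0.301
slot 62 [0.55512479 0.18132924] 122.36125700911921
mark 73 [0.56336011 0.18087373] 35.892812294069955
```

Request:
send_rows(
  moves=[
    {"translation":[0,0,0],"turn":[0,0,-1],"grip":15},
    {"translation":[0,0,0],"turn":[0,0,-1],"grip":15},
    {"translation":[0,0,0],"turn":[0,0,0],"grip":15},
    {"translation":[0,0,-2],"turn":[0,0,0],"grip":15},
    {"translation":[0,0,-3],"turn":[0,0,0],"grip":15},
    {"translation":[0,0,-5],"turn":[0,0,0],"grip":15},
    {"translation":[0,0,-10],"turn":[0,0,0],"grip":15},
    {"translation":[0,0,-15],"turn":[0,0,0],"grip":15},
    {"translation":[0,0,-15],"turn":[0,0,0],"grip":15},
    {"translation":[0,0,0],"turn":[0,0,0],"grip":15},
    {"translation":[0,0,0],"turn":[0,0,0],"grip":15},
  ],
)

```text
time: 15.0
eef_pos: [0.5427, 0.1729, 0.3711]
ee_rot: [-0.0, 0.951, 0.31, -0.0]
force: [-0.5, -0.1, -2.2]
width: 0.298
grasp_force: 49.6
```

Run:
```python
from h import *
im,c,s=shot("w8",(265,120,385,220))
```

```text
[0.5427 0.1729 0.3711] [0.103 0.437 1.41  0.    1.295 1.043] [-0.     0.951  0.31  -0.   ] [-0.52 -0.09 -2.24] [-0.001 -0.022 -0.032] 0.298
```

View pics/w8z.png

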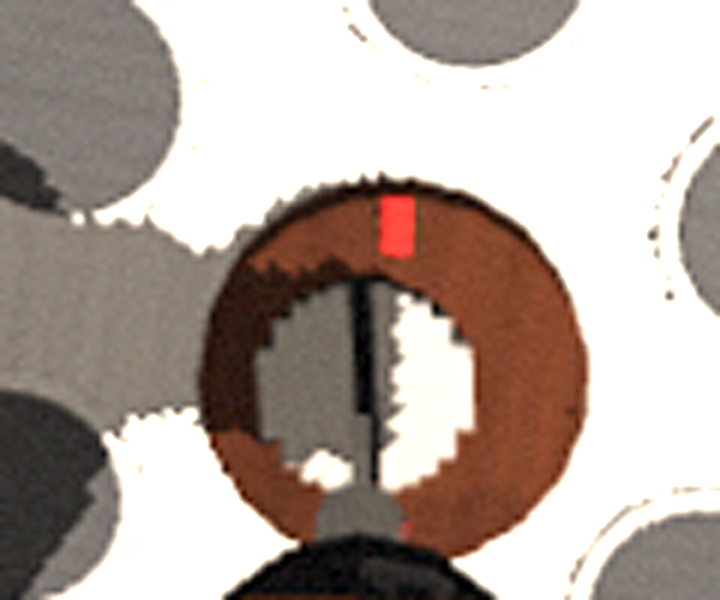

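Run:
```python
from h import *
im=cv2.imread("pics/w8.png");d=np.load("w8.npy");c=cam("wrist",dict(eef_pos=d[:3],ee_rot=d[3:]))
g=im.sum(2)/3.; hsv=cv2.cvtColor(im,cv2.COLOR_BGR2HSV)
P=[]
for r in range(168,189):
    w=np.clip(55-g[r,319:334],0,None)*(hsv[r,319:334,1]<256); 
    P.append((319+(w*np.arange(15)).sum()/w.sum(),r))
P=np.array(P);print(P[:,0].round(1))
W=plane(c,P,.07)
f=cv2.fitLine(W[:,:2].astype(np.float32)*1000,cv2.DIST_HUBER,0,.01,.01).ravel();print(f,np.degrees(np.arctan2(f[1],f[0]))%180)
r=((hsv[...,1]>170)&(im[...,2]>140)&((hsv[...,0]<6)|(hsv[...,0]>174))).astype(np.uint8);r[:145]=0;r[215:]=0;r[:,:300]=0;r[:,360:]=0
n,l,st,ce=cv2.connectedComponentsWithStats(r)
for i in range(1,n): print(st[i],ce[i],plane(c,[ce[i]],.06).round(4))
```

```text
[324.9 324.5 324.5 324.7 324.9 324.8 324.8 325.  325.  324.9 324.9 325.1
 325.1 325.2 325.2 325.2 325.3 325.5 325.4 325.4 325.5]
[  0.7822417   0.6229751 546.04895   174.08641  ] 38.533714
[328 153   6  10  56] [330.67857143 157.53571429] [[0.5632 0.1808 0.06  ]]
```

The slot is at 38.5° and the marks at about 35.8°, so the joint is about 1.35 rad, inside the tolerance. Now bringing the driver back to its block.

Request:
send_rows(
  moves=[
    {"translation":[0,0,-3],"turn":[0,0,-7.9],"grip":15},
    {"translation":[0,0,-3],"turn":[0,0,-7.9],"grip":15},
    {"translation":[0,0,-3],"turn":[0,0,-7.9],"grip":15},
    {"translation":[0,0,0],"turn":[0,0,-7.9],"grip":15},
    {"translation":[0,0,0],"turn":[0,0,-7.9],"grip":15},
    {"translation":[0,0,0],"turn":[0,0,-7.9],"grip":15},
    {"translation":[0,0,0],"turn":[0,0,-7.9],"grip":15},
    {"translation":[0,0,0],"turn":[0,0,-7.9],"grip":15},
    {"translation":[0,0,0],"turn":[0,0,-7.9],"grip":15},
    {"translation":[0,0,0],"turn":[0,0,-7.9],"grip":15},
    {"translation":[0,0,0],"turn":[0,0,-7.9],"grip":15},
    {"translation":[0,0,0],"turn":[0,0,-7.9],"grip":15},
    {"translation":[0,0,0],"turn":[0,0,-7.9],"grip":15},
    {"translation":[0,0,0],"turn":[0,0,-7.3],"grip":15},
    {"translation":[0,0,0],"turn":[0,0,0],"grip":15},
  ],
)

```text
time: 16.55
eef_pos: [0.5428, 0.1728, 0.3793]
ee_rot: [-0.001, 0.291, 0.957, -0.0]
force: [0.1, 0.3, -1.1]
width: 0.296
grasp_force: 49.6
```

Request:
send_rows(
  moves=[
    {"translation":[-21.8,-19.5,0],"turn":[0,0,0],"grip":15},
    {"translation":[-21.8,-19.5,0],"turn":[0,0,0],"grip":15},
    {"translation":[-21.8,-19.5,0],"turn":[0,0,0],"grip":15},
    {"translation":[-21.8,-19.5,0],"turn":[0,0,0],"grip":15},
    {"translation":[-21.8,-19.5,0],"turn":[0,0,0],"grip":15},
    {"translation":[-21.8,-19.5,0],"turn":[0,0,0],"grip":15},
    {"translation":[-21.8,-19.5,0],"turn":[0,0,0],"grip":15},
    {"translation":[-21.8,-19.5,0],"turn":[0,0,0],"grip":15},
    {"translation":[-21.8,-19.5,0],"turn":[0,0,0],"grip":15},
    {"translation":[-21.8,-19.5,0],"turn":[0,0,0],"grip":15},
    {"translation":[-21.8,-19.5,0],"turn":[0,0,0],"grip":15},
    {"translation":[-21.8,-19.5,0],"turn":[0,0,0],"grip":15},
    {"translation":[0,0,0],"turn":[0,0,0],"grip":15},
    {"translation":[0,0,0],"turn":[0,0,0],"grip":15},
  ],
)

```text
time: 17.95
eef_pos: [0.6296, -0.1675, 0.3793]
ee_rot: [-0.001, 0.293, 0.956, 0.0]
force: [-0.5, 0.2, -0.3]
width: 0.299
grasp_force: 49.7
```

Run:
```python
from h import *
s=sense();q=s["ee_rot"];R=Rn.from_quat([q[1],q[2],q[3],q[0]]).as_matrix()
print(s["eef_pos"],2*np.degrees(np.arctan2(q[2],q[1]))-90,s["force"])
print(1000*R.T@(np.array([.629,-.1665,.2611])-s["eef_pos"]))
```

```text
[ 0.62959896 -0.16752447  0.37934066] 55.932692669743176 [-0.46060787  0.16421541 -0.32797528]
[  0.88050636   0.50531067 118.24225197]
```

Request:
send_rows(
  moves=[
    {"translation":[0.9,0.5,15],"turn":[0,0,0],"grip":15},
    {"translation":[0,0,20],"turn":[0,0,0],"grip":15},
    {"translation":[0,0,15],"turn":[0,0,0],"grip":15},
    {"translation":[0,0,5],"turn":[0,0,0],"grip":15},
    {"translation":[0,0,5],"turn":[0,0,0],"grip":15},
    {"translation":[0,0,5],"turn":[0,0,0],"grip":15},
    {"translation":[0,0,5],"turn":[0,0,0],"grip":15},
    {"translation":[0,0,0],"turn":[0,0,0],"grip":15},
  ],
)

```text
time: 18.75
eef_pos: [0.6291, -0.1663, 0.3097]
ee_rot: [-0.0, 0.291, 0.957, 0.0]
force: [0.2, -0.5, -0.1]
width: 0.299
grasp_force: 49.7
```

Request:
send_rows(
  moves=[
    {"translation":[0,0,8],"turn":[0,0,0],"grip":15},
    {"translation":[0,0,10],"turn":[0,0,0],"grip":15},
    {"translation":[0,0,10],"turn":[0,0,0],"grip":15},
    {"translation":[0,0,8],"turn":[0,0,0],"grip":15},
    {"translation":[0,0,6],"turn":[0,0,0],"grip":15},
    {"translation":[0,0,3],"turn":[0,0,0],"grip":15},
    {"translation":[0,0,0],"turn":[0,0,0],"grip":15},
    {"translation":[0,0,0],"turn":[0,0,0],"grip":15},
  ],
)

```text
time: 19.55
eef_pos: [0.6293, -0.1664, 0.2655]
ee_rot: [0.0, 0.291, 0.957, -0.0]
force: [-0.5, 0.4, -0.6]
width: 0.298
grasp_force: 49.7
```

Request:
send_rows(
  moves=[
    {"translation":[0,0,2],"turn":[0,0,0],"grip":15},
    {"translation":[0,0,1],"turn":[0,0,0],"grip":15},
    {"translation":[0,0,0.8],"turn":[0,0,0],"grip":15},
    {"translation":[0,0,0],"turn":[0,0,0],"grip":15},
    {"translation":[0,0,0],"turn":[0,0,0],"grip":15},
  ],
)

```text
time: 20.05
eef_pos: [0.6292, -0.1664, 0.2614]
ee_rot: [0.0, 0.291, 0.957, -0.0]
force: [0.6, -0.7, 0.2]
width: 0.298
grasp_force: 49.7
```

Now opening slowly, then rising clear.

Request:
send_rows(
  moves=[
    {"translation":[0,0,0],"turn":[0,0,0],"grip":28},
    {"translation":[0,0,0],"turn":[0,0,0],"grip":32},
    {"translation":[0,0,0],"turn":[0,0,0],"grip":45},
    {"translation":[0,0,0],"turn":[0,0,0],"grip":65},
    {"translation":[0,0,0],"turn":[0,0,0],"grip":65},
    {"translation":[0,0,0],"turn":[0,0,0],"grip":65},
    {"translation":[0,0,0],"turn":[0,0,0],"grip":65},
    {"translation":[0,0,-10],"turn":[0,0,0],"grip":65},
    {"translation":[0,0,-25],"turn":[0,0,0],"grip":65},
    {"translation":[0,0,-30],"turn":[0,0,0],"grip":65},
    {"translation":[0,0,-30],"turn":[0,0,0],"grip":65},
    {"translation":[0,0,-30],"turn":[0,0,0],"grip":65},
    {"translation":[0,0,-15],"turn":[0,0,0],"grip":65},
    {"translation":[0,0,0],"turn":[0,0,0],"grip":65},
    {"translation":[0,0,0],"turn":[0,0,0],"grip":65},
  ],
)

```text
time: 21.55
eef_pos: [0.6291, -0.1664, 0.401]
ee_rot: [-0.0, 0.291, 0.957, 0.0]
force: [0.2, -0.1, 0.3]
width: 0.758
grasp_force: 0.0
```

Run:
```python
from h import *
im,c,s=shot("w9",(264,135,384,235))
x0,y0=222,123
h=cv2.cvtColor(im,cv2.COLOR_BGR2HSV)[123:273,222:422].astype(int)
m=((h[...,1]>150)&(h[...,2]>170)).astype(np.uint8)
for k in cv2.findContours(m,0,1)[0]:
    if cv2.contourArea(k)>200:
        r=cv2.minAreaRect((plane(c,k.reshape(-1,2)+[222,123],.134)[:,:2]*1000).astype(np.float32));print(r)
```

```text
[ 0.6291 -0.1664  0.401 ] [-0.438  0.603  1.071 -0.     1.468 -1.418] [-0.     0.291  0.957  0.   ] [ 0.25 -0.1   0.29] [-0.028 -0.06  -0.019] 0.758
((628.38623046875, -165.71151733398438), (24.24755859375, 23.720129013061523), 56.12691879272461)
((557.6380004882812, -193.0920867919922), (12.493529319763184, 28.6464900970459), 30.070602416992188)
```

View pics/w9z.png

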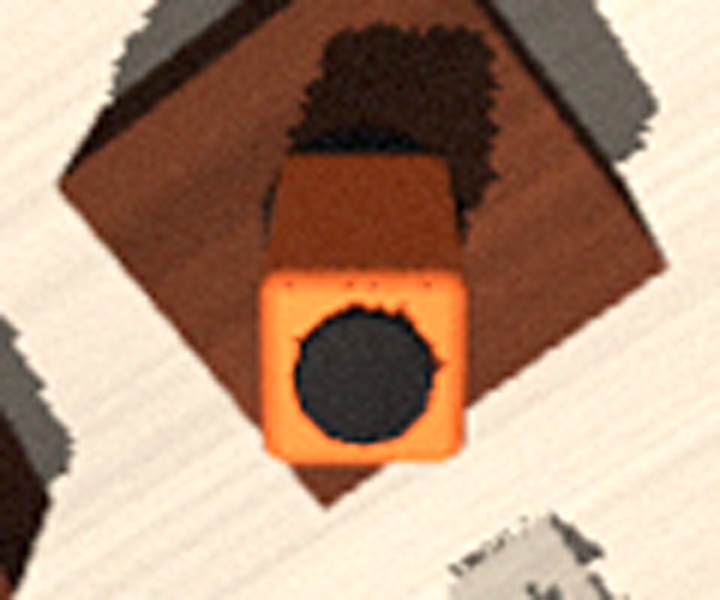

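The driver stands upright in its block, top at zoom (365,370), within about 1 mm of where it was at the start. Handing in.

```bash
python3 -c "
from workcell import finish_job
print(finish_job())"
```

```text
the job is handed in; nothing more can be done
None
```

The job is handed in, though no verdict came back: the screw is turned to about 1.35 rad by camera (stop at 1.40, limit 1.26), and the driver is back upright in its block and released.

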